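# Count to the third gap and push the coil home

## Task

Put the spare coil away in the third gap of the divider rack, counting from the end with the tall post. First count by feel: run a fingertip along the sprung rail from the tall-post end, pressing on the first, second and third brass studs in turn, and touch no stud beyond the third. Then push the coil along the bench, without lifting it or tipping it over, into that third gap until it is fully home against the back stop, and leave the other parts where they lie.

Things in the scene. Friction and masses are not known exactly. Their poses are not given: they have to be found in the camera images.
- rack: Fixed rack, open to its -x (towards the robot). Seven upright dividers 6 mm thick, 34 mm high, along its y at 42 mm pitch: six gaps 36 mm wide, centred at y = +-21, +-63, +-105 mm, no floor (coil slides on the bench). Origin on the bench, mid-row. Round divider noses end at x = -23 mm; the 20 mm high back stop's face is at x = +20 mm. Wooden end cheeks reach y = +-148 mm.
- rail (a joint): How far the sprung steel rail above the dividers is pressed down: 0 at rest, at most 0.008 m. Rail 290 mm long along rack y, 14 mm wide, centred at rack x = +12 mm, flat top 52 mm above the bench at rest, underside 44 mm. It sinks level: about 2 N to start, 4 N at full travel, and springs back. A closed fingertip pressed 3 to 6 mm down rides over the studs.
- stud_a (a point): Domed brass stud on the rail's top, 13 mm across, 3 mm high, on the centre line of the gap at rack y = +105 mm. The point is the top of its dome, 55 mm above the bench at rest.
- stud_b (a point): Domed brass stud on the rail's top, 13 mm across, 3 mm high, on the centre line of the gap at rack y = +63 mm. The point is the top of its dome, 55 mm above the bench at rest.
- stud_c (a point): Domed brass stud on the rail's top, 13 mm across, 3 mm high, on the centre line of the gap at rack y = +21 mm. The point is the top of its dome, 55 mm above the bench at rest.
- stud_d (a point): Domed brass stud on the rail's top, 13 mm across, 3 mm high, on the centre line of the gap at rack y = -21 mm. The point is the top of its dome, 55 mm above the bench at rest.
- stud_e (a point): Domed brass stud on the rail's top, 13 mm across, 3 mm high, on the centre line of the gap at rack y = -63 mm. The point is the top of its dome, 55 mm above the bench at rest.
- stud_f (a point): Domed brass stud on the rail's top, 13 mm across, 3 mm high, on the centre line of the gap at rack y = -105 mm. The point is the top of its dome, 55 mm above the bench at rest.
- tall_post: Fixed round steel post, 14 mm across (20 mm foot), 80 mm high, beside one end of the rack at rack y = +160 or -160 mm (x = 0); it changes ends. It marks the end from which the gaps are counted. Origin at its foot.
- short_post: The same post but 34 mm high, at the other end of the rack. Origin at its foot.
- coil: Loose solenoid coil lying on the bench before the rack: copper winding 25.6 mm across along its x between two white square flanges 28 x 28 x 3 mm; 46 mm long over all, about 0.11 kg. Origin at the centre of its underside, z up. Either end may go in first. Fully home, its origin is at rack x = -3 mm and its outer end stands 3 mm out of the noses.
- rotor: Bystander: nickel-plated flipper rotor, hub 28 mm across and 34 mm high with an arm to 46 mm on its +x. Origin under the hub.
- drop_target: Bystander: flat yellow plastic drop target lying down, 66 x 26 x 8 mm. Origin on its underside.
- sleeve: Bystander: red rubber post sleeve, 20 mm across, 24 mm high, standing. Origin under its centre.
- coil_plate: Bystander: flat steel coil plate with two holes, 50 x 36 x 4 mm, lying down. Origin under its centre.
There are look-alikes about, which are no part of the job. What is meant by the coil is not purple, and is the larger of those in its own colour. There is more than one size of the tall_post; the job needs the smaller.

How it is judged:
On the way, in this order (a step that is already met when the one before it is completed fails the run):
1. a fingertip presses on the first stud of the rail, counted from the tall post (((y of tall_post in the frame of rack above 0 m and contact force between the fingers and rail_c1 above 0.4 N) or (y of tall_post in the frame of rack below 0 m and contact force between the fingers and rail_c6 above 0.4 N))), for 0.03 s.
2. a fingertip presses on the second stud of the rail, counted from the tall post (((y of tall_post in the frame of rack above 0 m and contact force between the fingers and rail_c2 above 0.4 N) or (y of tall_post in the frame of rack below 0 m and contact force between the fingers and rail_c5 above 0.4 N))), for 0.03 s.
3. a fingertip presses on the third stud of the rail, counted from the tall post (((y of tall_post in the frame of rack above 0 m and contact force between the fingers and rail_c3 above 0.4 N) or (y of tall_post in the frame of rack below 0 m and contact force between the fingers and rail_c4 above 0.4 N))), for 0.03 s.
4. the coil has entered the third gap from the tall post (((y of tall_post in the frame of rack above 0 m and y of coil in the frame of rack between 0.013 and 0.029 m) or (y of tall_post in the frame of rack below 0 m and y of coil in the frame of rack between -0.029 and -0.013 m)) and x of coil in the frame of rack above -0.025 m), for 0.1 s.
At the end, for the whole second after the job is handed in: The coil rests flat and still on the bench in the third gap from the tall post (within 8 mm of the gap's centre line, in line within 0.22 rad), within 5 mm of the back stop, and the rail is released (less than 2 mm down) (((y of tall_post in the frame of rack above 0 m and y of coil in the frame of rack between 0.013 and 0.029 m) or (y of tall_post in the frame of rack below 0 m and y of coil in the frame of rack between -0.029 and -0.013 m)) and x of coil in the frame of rack above -0.008 m and height (world z) of coil below 0.004 m and angle between coil's own z axis and vertical below 0.12 rad and angle between the x axis of coil and the x axis of rack, either way round below 0.22 rad and linear speed of coil below 0.01 m/s and value of joint rail below 0.002 m); the robot touches nothing.
It fails at once if a finger touched a stud beyond the third ((y of tall_post in the frame of rack above 0 m and (contact force between the fingers and rail_c4 above 0.4 N or contact force between the fingers and rail_c5 above 0.4 N or contact force between the fingers and rail_c6 above 0.4 N)) or (y of tall_post in the frame of rack below 0 m and (contact force between the fingers and rail_c3 above 0.4 N or contact force between the fingers and rail_c2 above 0.4 N or contact force between the fingers and rail_c1 above 0.4 N))).
It fails at once if the coil was lifted off the bench (height (world z) of coil above 0.012 m).
It fails at once if the coil was tipped over (angle between coil's own z axis and vertical above 0.6 rad).
It fails at once if a bystander part was moved more than 15 mm (distance of any of rotor, drop_target, sleeve, coil_plate from where it was at the start of the episode above 0.015 m).
It also fails if it takes over 53 s, if anything falls off the work surface, if the arm or the gripper's body presses on something with over 40 N, if the wrist force passes 120 N, or if a joint passes its speed limit or range.

## Robot

A 6-joint arm with a two-finger parallel gripper is mounted at the origin on the work surface. World frame = base frame: x ahead of the robot, y to its left, z up, the work surface at z = 0. Lengths are in m, angles in rad, forces in N, time in s.
With the tool pointing down it reaches from about 0.375 to 0.9 m from the base axis. Payload 3.1 kg.
Tool frame: the origin (TCP) lies midway between the tips of the shut fingers; the grasp point (between the pads) lies 19 mm behind it; x points along the fingers, z is the direction in which the jaws open and shut, and the axes are right-handed (so a half turn about x gives the same grasp; the last joint's range is limited). The gripper opens to 85 mm and grips with 20 to 120 N. Pads are 22 mm wide; open, the fingers measure 114 mm over their backs; the gripper's body (76 mm by 85 mm) begins 54 mm behind the grasp point. The pads swing forward as they close: fully open they stand 13 mm farther back than shut.
Start: joints at [-1.417, 0.527, 1.433, -0, 1.181, -0.178], TCP at [0.204, -0.591, 0.231] pointing down, gripper open.
Joint ranges: [-3.08, 3.08], [-0.75, 2.2], [0.22, 2.44], [-1.43, 4.57], [0, 2.65], [-2.85, 2.85]. Speed limits (rad/s): [2.79, 2.79, 3.14, 3.14, 3.14, 3.14].

## Interface

Orientations are given as a unit quaternion [x, y, z, w].
In Python, from station import telemetry, optics, manip gives the robot as it stands.
- The arm moves only by the tool step_arm, never from a script. Its argument "commands" is a list of rows, each a list of 4 numbers: the shift along the tool's x, y, z in m, then the turn about the tool's x in rad. A call has 1 to 8 rows; each row is the pose to reach, as a shift and turn from the pose measured when the call began, along the tool's axes at that moment; what a row does not reach only later rows make up. A row lasts 1/12 s, in which the tool goes at most 41.7 mm and 7.16 degrees, less where a joint would pass 70% of its speed; a pose out of reach is approached as far as the arm can. A call with a gripper value outside its range is refused whole. "jaw" is the finger opening in m, from 0 to 0.0854, set as the call begins (left out, the last holds). The fingers move at their own pace and stop on an object; "grip_force" is the grip in N (left out, the last holds). Time passes only in rows, so rows that repeat a pose let the fingers close. It gives the time, the measured TCP pose, the force and the opening at its end, in the units of the state.
- telemetry.sense(): the state, without advancing time (a new reading comes with each control period).
- optics.snapshot(name): name is "scene" or "top" or "wrist"; returns the picture (420x560x3 uint8, red, green, blue); there is no depth.
- optics.camera_params(name): a dict with "mtx" (3x3 intrinsics, pixels), "origin" and "attitude" of the camera in the world. Camera axes: x right, y down, z forward; pixel columns grow to the right and rows downward; lengths in m; the calibration is good to about 2 mm. A picture is of the moment at which its call begins: read the wrist's pose just before it. camera_params takes no time and is no camera call; for the wrist camera it gives the pose at the moment of the call.
- manip.sign_off(): hands the job in, once; it reports no verdict.
The state is a dict: "t": time; "q": joint angles; "qd": joint speeds; "tau": joint torques, N m; "tcp_pos": TCP position; "tool_rot": TCP orientation; "force": force on the tool from outside, world axes, zero at the start; "ft_torque": the same for the moment, N m; "finger_gap": opening from 0.0 (shut) to 1.0 (fully open).
Only numpy, scipy, OpenCV 4.12 (cv2) and the standard library are available. Lean on these libraries where they do the work, as an engineer would, in place of code of your own. Each camera call takes 0.05 s, during which the arm holds its last target.

## Working session

There is one attempt and no reset: what is moved stays moved. The work goes in short steps, Python scripts to look and compute and a tool call to move; the robot and the scene stay as the last step left them, time stands still between calls to the robot, and variables do not carry over. Pictures are saved under pics/ and viewed, and the job is handed in when it is done.

Besides the shell and the picture viewer there is one more tool, called as name(argument=value, ...) on one line, values as JSON. step_arm: Moves the arm, as the interface text tells. Its arguments: {"type":"object","properties":{"commands":{"type":"array","items":{"type":"array","items":{"type":"number"}}},"jaw":{"type":"number"},"grip_force":{"type":"number"}},"required":["commands"]}

```bash
mkdir -p pics; python3 - <<'E'
from station import telemetry, optics
import cv2
for n in ["scene","top"]:
    im=optics.snapshot(n); cv2.imwrite(f"pics/{n}0.png",im[:,:,::-1])
    p=optics.camera_params(n); print(n,p)
s=telemetry.sense(); print(s)
E
```

```text
scene {'mtx': array([[414.56080586,   0.        , 279.88673702],
       [  0.        , 414.56080586, 206.067279  ],
       [  0.        ,   0.        ,   1.        ]]), 'origin': array([ 1.00662779, -0.20218729,  0.62300723]), 'attitude': array([ 0.80025068,  0.48754391, -0.19035691, -0.2926842 ])}
top {'mtx': array([[394.71485901,   0.        , 280.49168883],
       [  0.        , 394.71485901, 214.83259828],
       [  0.        ,   0.        ,   1.        ]]), 'origin': array([0.42445941, 0.01757659, 0.70892098]), 'attitude': array([ 0.71308408, -0.69341125,  0.07320339, -0.07302876])}
{'t': 0.1, 'q': array([-1.41646913e+00,  5.28414744e-01,  1.43378026e+00,  8.37076961e-06,
        1.18139535e+00, -1.78506272e-01]), 'qd': array([-0.0003197 , -0.00148594, -0.00230394,  0.00071356, -0.00059786,
       -0.00051043]), 'tau': array([ 1.69179493e-04, -4.43304133e+01, -1.78586286e+01, -3.19788378e-04,
        3.85724838e-03,  9.36288274e-06]), 'tcp_pos': array([ 0.2041269 , -0.59004256,  0.23040401]), 'tool_rot': array([ 0.41077555,  0.57640761, -0.40976088,  0.57542483]), 'force': array([ 0.22912005, -0.38341418, -0.12577172]), 'ft_torque': array([ 0.00235772,  0.01526772, -0.02641518]), 'finger_gap': 1.0018639193718375}
```

View pics/scene0.png

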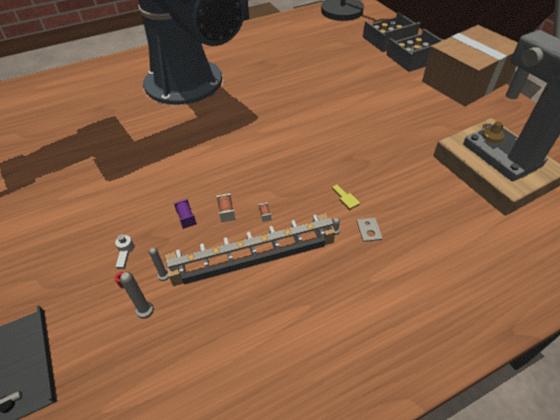

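View pics/top0.png

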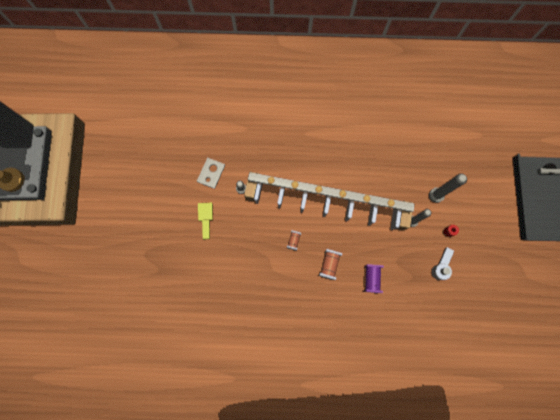

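```bash
cat > h.py <<'E'
import numpy as np, cv2
from scipy.spatial.transform import Rotation as R
def cam(p):
    return p['mtx'],np.array(p['origin']),R.from_quat(p['attitude']).as_matrix()
def ray(p,u,v,z):
    K,o,A=cam(p); d=A@np.linalg.solve(K,[u,v,1.]); return o+d*(z-o[2])/d[2]
def proj(p,X):
    K,o,A=cam(p); c=A.T@(np.array(X)-o); c=K@c; return c[:2]/c[2]
E
python3 - <<'E'
import cv2
im=cv2.imread('pics/top0.png')
c=im[160:300,190:470]; cv2.imwrite('pics/top0c1.png',cv2.resize(c,None,fx=2.85,fy=2.85,interpolation=cv2.INTER_CUBIC))
c=im[165:235,225:345]; cv2.imwrite('pics/top0L.png',cv2.resize(c,None,fx=6,fy=6,interpolation=cv2.INTER_CUBIC))
c=im[165:235,325:475]; cv2.imwrite('pics/top0R.png',cv2.resize(c,None,fx=5,fy=5,interpolation=cv2.INTER_CUBIC))
c=im[222:302,280:390]; cv2.imwrite('pics/top0C.png',cv2.resize(c,None,fx=7,fy=7,interpolation=cv2.INTER_CUBIC))
E
```

```text
(no output)
```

View pics/top0L.png

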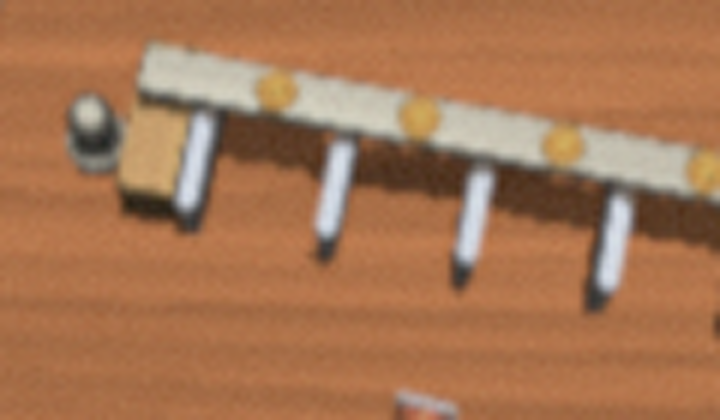

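View pics/top0R.png

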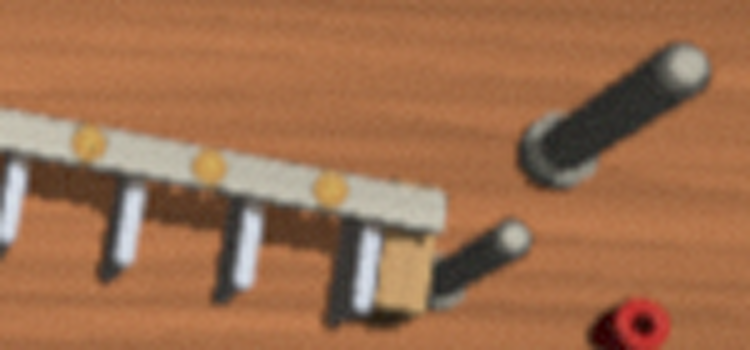

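View pics/top0C.png

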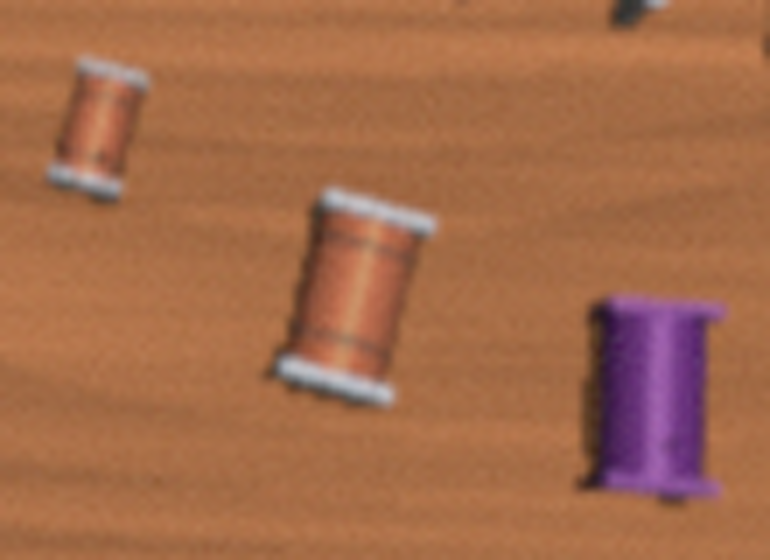

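```bash
python3 - <<'E'
from h import *
from station import optics
p=optics.camera_params('top')
px=[(271.2,180),(294.8,184.5),(318.7,189.2),(342.6,193.6),(366.8,198.4),(391,202.6)]
P=np.array([ray(p,u,v,.0545)[:2] for u,v in px]); print(P.round(4))
ys=np.array([105,63,21,-21,-63,-105])/1e3
A=np.c_[np.ones(6),ys]; c,_,_,_=np.linalg.lstsq(A,P,rcond=None)
print(c, np.linalg.norm(c[1]), (A@c-P).round(4))
yd=c[1]/np.linalg.norm(c[1]); xd=np.array([yd[1],-yd[0]]); o=c[0]-0.012*xd
print('rack o',o,'xd',xd,'yaw',np.arctan2(xd[1],xd[0]))
sc=optics.camera_params('scene')
C=lambda x,y:(x/7+280,y/7+222)
for n,pts,z in [('big',[(325,190),(438,218),(392,403),(278,375)],.028),('purple',[(603,298),(726,305),(720,495),(596,488)],.028),('small',[(78,60),(150,78),(120,198),(47,178)],.018)]:
    Q=np.array([ray(p,*C(*q),z)[:2] for q in pts]); ctr=Q.mean(0); ax=(Q[0]+Q[1]-Q[2]-Q[3])/2
    d=ctr-o; print(n,ctr.round(4),'len',np.linalg.norm(ax),'w',np.linalg.norm(Q[0]-Q[1]),'yaw',np.arctan2(ax[1],ax[0]),'rack xy',d@xd,d@yd)
W=lambda x,y,z=0:[*(o+x*xd+y*yd),z]
print('short foot px',proj(p,W(0,.16)),'tall foot',proj(p,W(0,-.16)),proj(p,W(0,-.16,.08)))
print('noses z34',[proj(p,W(-.023,y,.034)).round(1).tolist() for y in (.126,.042,-.042,-.126)])
print('scene studs',[proj(sc,W(.012,y,.055)).round(1).tolist() for y in ys])
for n,u,v in [('rotor',443,272),('sleeve',452,231)]: print(n,ray(p,u,v,.03))
print('gap4 center line world studs',[W(.012,y) for y in ys])
E
python3 - <<'E'
import cv2
im=cv2.imread('pics/scene0.png')
cv2.imwrite('pics/s0c.png',cv2.resize(im[180:330,100:400],None,fx=2.6,fy=2.6,interpolation=cv2.INTER_CUBIC))
E
```

```text
[[ 0.623   0.0371]
 [ 0.6161 -0.0038]
 [ 0.6088 -0.045 ]
 [ 0.6022 -0.0861]
 [ 0.5949 -0.1274]
 [ 0.5887 -0.1686]]
[[ 0.60560205 -0.0656528 ]
 [ 0.16437686  0.97978183]] 0.9934748063942267 [[-0.0001  0.0002]
 [-0.0001 -0.0001]
 [ 0.0002 -0.    ]
 [-0.     -0.0002]
 [ 0.0004  0.    ]
 [-0.0003  0.0001]]
rack o [ 0.59376745 -0.06366732] xd [ 0.98621709 -0.16545649] yaw -0.1662208642428702
big [ 0.4833 -0.0701] len 0.04694099705007711 w 0.028597269153085674 yaw -0.24439759180436035 rack xy -0.10790748401900079 -0.0246027836443966
purple [ 0.4611 -0.1439] len 0.04592836283277346 w 0.030176689684734904 yaw -0.05579983750567626 rack xy -0.11759250236739151 -0.10112214488468549
small [ 0.5244 -0.0059] len 0.03126738836841591 w 0.018773360308654265 yaw -0.22798409193405805 rack xy -0.07796736584397108 0.04552640948339349
short foot px [241.07425977 189.11749869] tall foot [411.97823075 221.77055008] [428.1102413  212.53248663]
noses z34 [[255.3, 199.9], [302.2, 208.9], [349.6, 218.0], [397.3, 227.1]]
scene studs [[309.4, 223.3], [286.5, 229.3], [263.2, 235.3], [239.3, 241.6], [214.9, 247.9], [189.9, 254.4]]
rotor [ 0.47527519 -0.26078959  0.03      ]
sleeve [ 0.54680225 -0.28056052  0.03      ]
gap4 center line world studs [[np.float64(0.6229749859495965), np.float64(0.03789999709442721), 0], [np.float64(0.6160258133200343), np.float64(-0.0035211207051269525), 0], [np.float64(0.6090766406904721), np.float64(-0.04494223850468112), 0], [np.float64(0.6021274680609098), np.float64(-0.08636335630423528), 0], [np.float64(0.5951782954313476), np.float64(-0.12778447410378946), 0], [np.float64(0.5882291228017853), np.float64(-0.1692055919033436), 0]]
```

View pics/s0c.png

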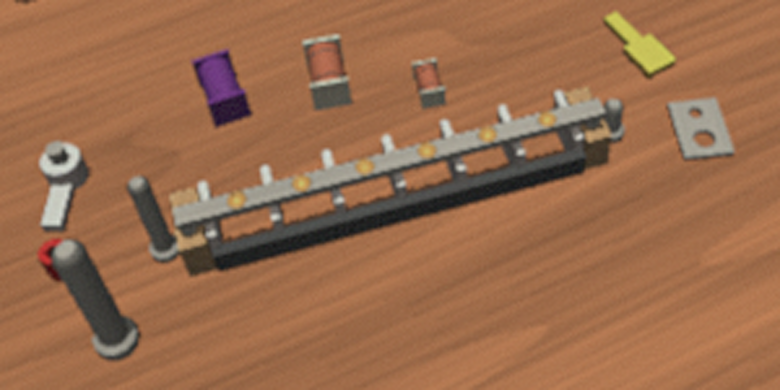

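```bash
cat >> h.py <<'E'
def rel(s,target,yd=None):
    """shift in tool axes, and turn about tool x so that tool z || +-yd (nearest)"""
    T=R.from_quat(s['tool_rot']).as_matrix(); d=T.T@(np.array(target)-s['tcp_pos'])
    a=None
    if yd is not None:
        v=T.T@np.array([*yd,0]); a=np.arctan2(-v[1],v[2]); a=(a+np.pi/2)%np.pi-np.pi/2
    return d,a,T
E
python3 - <<'E'
from h import *
from station import optics,telemetry
p=optics.camera_params('top'); s=telemetry.sense()
d,a,T=rel(s,[0.54,-0.12,0.25],[.16546,.98622]); print(d,a); print(T.round(4))
w=optics.camera_params('wrist'); print(w, T.T@(w['origin']-s['tcp_pos']))
print('bigpost foot',ray(p,436.4,195,0),'top@.11',ray(p,462,178,.11),'@.13',ray(p,462,178,.13))
E
```

```text
[-0.01876812  0.47101979 -0.33454875] 0.49905471691903314
[[-3.000e-04  9.451e-01  3.267e-01]
 [ 2.000e-03  3.267e-01 -9.451e-01]
 [-1.000e+00  4.000e-04 -2.000e-03]]
{'mtx': array([[308.24373013,   0.        , 276.20425652],
       [  0.        , 308.24373013, 215.49734205],
       [  0.        ,   0.        ,   1.        ]]), 'origin': array([ 0.28138853, -0.56335918,  0.37211611]), 'attitude': array([ 0.80414627, -0.57239665, -0.09453963,  0.12951106])} [-0.14168224  0.08179094 -0.00025454]
bigpost foot [ 0.61927379 -0.26892014  0.        ] top@.11 [ 0.61806287 -0.26654123  0.11      ] @.13 [ 0.6115978  -0.25705357  0.13      ]
```

step_arm(commands=[[0, 0.04, -0.028, 0.1], [0, 0.08, -0.057, 0.2], [0, 0.12, -0.085, 0.3], [0, 0.15, -0.107, 0.4], [0, 0.18, -0.128, 0.499], [0, 0.21, -0.149, 0.499], [0, 0.24, -0.17, 0.499], [0, 0.27, -0.192, 0.499]], jaw=0)

```text
t: 0.77
tcp_pos: [0.3973, -0.3183, 0.2307]
tool_rot: [0.54, 0.458, -0.539, 0.456]
force: [0.5, -0.7, 0.5]
finger_gap: 0.002
```

```bash
python3 - <<'E'
from h import *
from station import optics,telemetry
s=telemetry.sense(); d,a,T=rel(s,[0.53,-0.12,0.25],[.16546,.98622]); print(s['t'],s['tcp_pos'],d,a,s['finger_gap'])
E
```

```text
0.7667 [ 0.39728262 -0.31831373  0.230663  ] [-0.0189048   0.09800339 -0.21760998] -0.00024252980611727537 0.002389944057178594
```

step_arm(commands=[[0, 0.017, -0.037, 0], [-0.01, 0.034, -0.074, 0], [-0.015, 0.05, -0.111, 0], [-0.018, 0.067, -0.148, 0], [-0.018, 0.083, -0.185, 0], [-0.018, 0.098, -0.217, 0], [-0.018, 0.098, -0.217, 0], [-0.018, 0.098, -0.217, 0]])

```text
t: 1.43
tcp_pos: [0.5303, -0.1188, 0.2487]
tool_rot: [0.539, 0.459, -0.539, 0.457]
force: [-0.4, 0.2, 1.1]
finger_gap: -0.001
```

```bash
python3 - <<'E'
from h import *
from station import optics,telemetry
import pickle
s=telemetry.sense(); w=optics.camera_params('wrist'); im=optics.snapshot('wrist')
cv2.imwrite('pics/w1.png',im[:,:,::-1]); pickle.dump(w,open('w1.pkl','wb')); print(s['t'],s['tcp_pos'])
E
```

```text
1.4333 [ 0.53026191 -0.11877492  0.24868098]
```

View pics/w1.png

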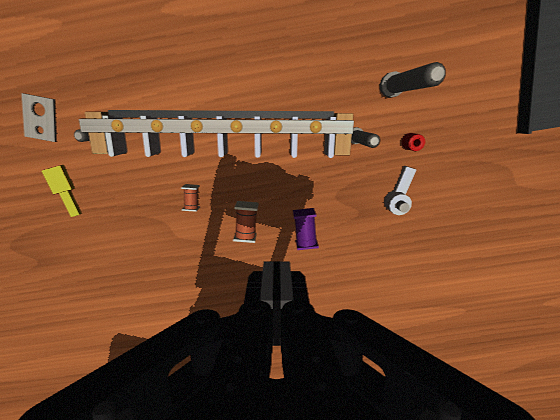

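```bash
python3 - <<'E'
import cv2
im=cv2.imread('pics/w1.png')
cv2.imwrite('pics/w1a.png',cv2.resize(im[95:165,70:225],None,fx=5,fy=5,interpolation=cv2.INTER_CUBIC))
cv2.imwrite('pics/w1b.png',cv2.resize(im[95:165,225:380],None,fx=5,fy=5,interpolation=cv2.INTER_CUBIC))
cv2.imwrite('pics/w1c.png',cv2.resize(im[175:265,170:340],None,fx=4.7,fy=4.7,interpolation=cv2.INTER_CUBIC))
hsv=cv2.cvtColor(im,cv2.COLOR_BGR2HSV)[110:140]
m=((hsv[:,:,0]>12)&(hsv[:,:,0]<30)&(hsv[:,:,1]>150)&(hsv[:,:,2]>150)).astype('uint8')
n,l,st,c=cv2.connectedComponentsWithStats(m)
for i in range(1,n):
    if st[i,4]>25: print(c[i]+[0,110],st[i,4])
E
```

```text
[116.80412371 125.09278351] 97
[156.31632653 125.46938776] 98
[196.01980198 125.67326733] 101
[235.8556701  125.92783505] 97
[275.52083333 126.02083333] 96
[315.39175258 126.3814433 ] 97
```

View pics/w1a.png

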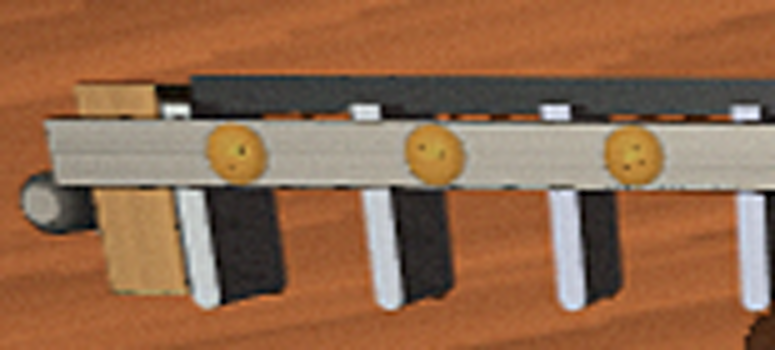

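View pics/w1b.png

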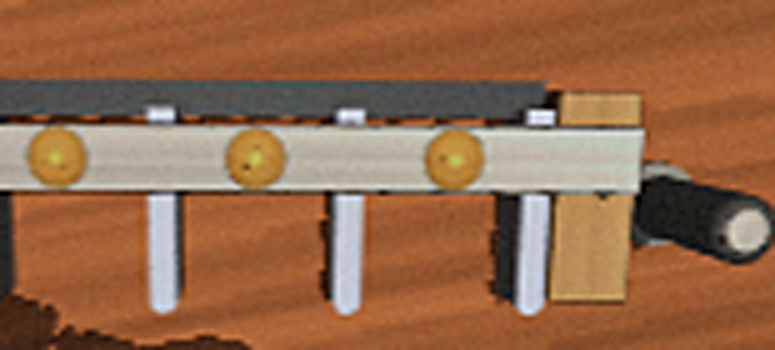

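View pics/w1c.png

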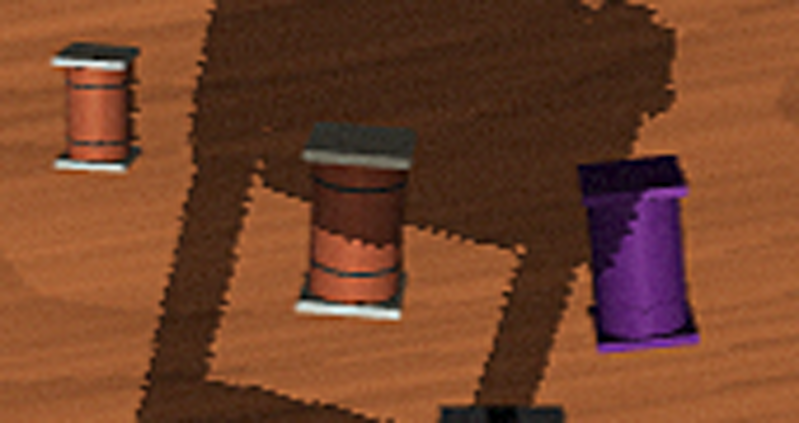

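```bash
python3 - <<'E'
from h import *
import pickle
from station import optics
w=pickle.load(open('w1.pkl','rb')); p=optics.camera_params('top')
px=[(116.8,125.1),(156.3,125.5),(196,125.7),(235.9,125.9),(275.5,126),(315.4,126.4)]
ys=np.array([105,63,21,-21,-63,-105])/1e3
def fit(cm,px,z=.0545):
    P=np.array([ray(cm,u,v,z)[:2] for u,v in px]); A=np.c_[np.ones(6),ys]; c=np.linalg.lstsq(A,P,rcond=None)[0]
    sc=np.linalg.norm(c[1]); yd=c[1]/sc; xd=np.array([yd[1],-yd[0]]); o=c[0]-.012*xd; return P,sc,o,xd,yd
P,sc,o,xd,yd=fit(w,px); print(P.round(4).tolist(),sc,o,np.arctan2(xd[1],xd[0]))
C=lambda x,y:(x/4.7+170,y/4.7+175)
Q=np.array([ray(w,*C(*q),.028)[:2] for q in [(304,152),(414,161),(401,318),(297,310)]])
ctr=Q.mean(0); ax=(Q[0]+Q[1]-Q[2]-Q[3])/2; lat=(Q[0]+Q[3]-Q[1]-Q[2])/2
print('coil',ctr,np.linalg.norm(ax),np.linalg.norm(lat),'yaw ax',np.arctan2(ax[1],ax[0]),'lat',np.arctan2(-lat[0],lat[1]),'rack',(ctr-o)@xd,(ctr-o)@yd)
E
```

```text
[[0.625, 0.0363], [0.618, -0.0045], [0.6111, -0.0455], [0.6041, -0.0867], [0.5973, -0.1276], [0.5902, -0.1688]] 0.9909275016026305 [ 0.59578518 -0.06414486] -0.1675113616898765
coil [ 0.48417098 -0.07055268] 0.04500212510730165 0.028565009334140867 yaw ax -0.2533217857143477 lat -0.24533719150019992 rack -0.1089835403239104 -0.024927463192978692
```

```bash
python3 - <<'E'
from h import *
from station import telemetry
s=telemetry.sense(); d,a,T=rel(s,[0.5867,-0.1823,0.075],[.1662,.9861]); print(d,a,s['force']);print(T.round(3))
E
```

```text
[0.17338611 0.06693064 0.05244926] 0.0025914836741463 [ 0.33030802 -0.3996254  -0.12989563]
[[-0.002  0.987 -0.164]
 [ 0.002 -0.164 -0.987]
 [-1.    -0.002 -0.002]]
```

step_arm(commands=[[0, 0.03, 0.025, 0.0026], [0.02, 0.06, 0.05, 0.0026], [0.05, 0.067, 0.0525, 0.0026], [0.085, 0.067, 0.0525, 0.0026], [0.12, 0.067, 0.0525, 0.0026], [0.15, 0.067, 0.0525, 0.0026], [0.173, 0.067, 0.0525, 0.0026], [0.173, 0.067, 0.0525, 0.0026]])

```text
t: 2.15
tcp_pos: [0.5819, -0.1826, 0.07]
tool_rot: [-0.539, -0.461, 0.542, -0.451]
force: [-0.3, -0.0, -0.8]
finger_gap: -0.003
```

```bash
python3 - <<'E'
from h import *
from station import telemetry,optics
s=telemetry.sense(); d,a,T=rel(s,[0.5867,-0.1823,0.0495],[.1662,.9861]); print(s['tcp_pos'],d,a,s['force'])
for n in ['scene','top']:
    im=optics.snapshot(n)[:,:,::-1]; 
    c=im[180:330,100:400] if n=='scene' else im[140:290,200:500]
    cv2.imwrite(f'pics/{n}2.png',cv2.resize(c,None,fx=2.6,fy=2.6,interpolation=cv2.INTER_CUBIC))
E
```

```text
[ 0.58190565 -0.18259395  0.07004077] [ 0.02048101  0.00495392 -0.00099127] -0.0030238346193023347 [-0.32585087 -0.00529031 -0.7765804 ]
```

View pics/scene2.png

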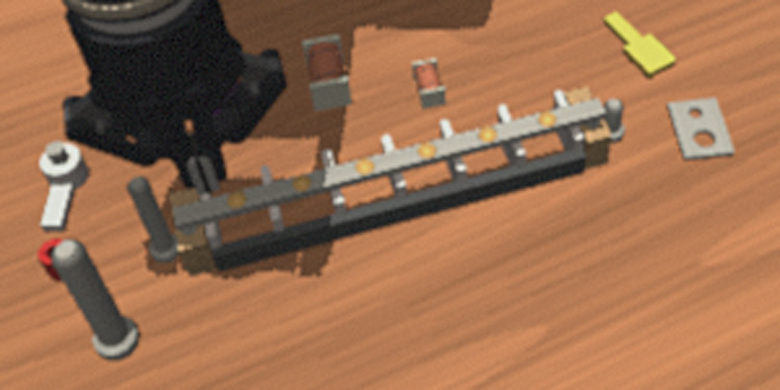

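step_arm(commands=[[0, 0, 0, 0]])

```text
t: 2.33
tcp_pos: [0.5864, -0.1851, 0.0764]
tool_rot: [0.541, 0.457, -0.541, 0.455]
force: [0.3, -0.7, -0.4]
finger_gap: 0.001
```

```bash
python3 - <<'E'
from h import *
from station import telemetry,optics
s=telemetry.sense(); d,a,T=rel(s,[0.5867,-0.1823,0.0495],[.1662,.9861]); print(s['tcp_pos'],d,a,s['force'])
print(T.round(4))
E
```

```text
[ 0.58635856 -0.18512466  0.07639238] [ 2.68971535e-02 -9.25248392e-05 -2.79824277e-03] -0.003418080302295401 [ 0.27143904 -0.72907921 -0.38727531]
[[-0.0016  0.9855 -0.1696]
 [ 0.0019 -0.1696 -0.9855]
 [-1.     -0.0019 -0.0016]]
```

View pics/top2.png

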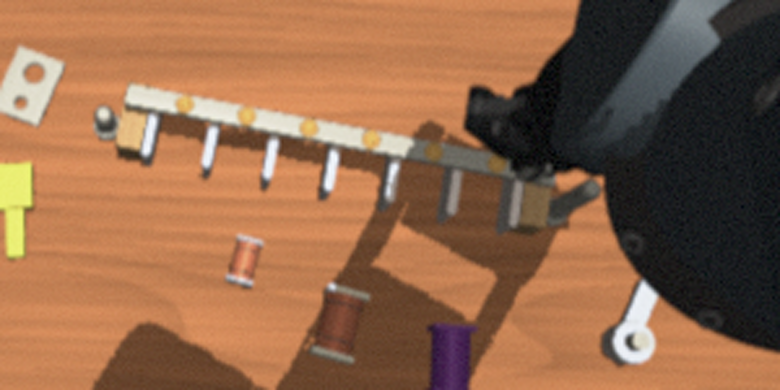

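step_arm(commands=[[0.006, 0, -0.001, -0.0034], [0.011, 0, -0.002, -0.0034], [0.015, 0, -0.0028, -0.0034], [0.019, 0, -0.0028, -0.0034], [0.022, 0, -0.0028, -0.0034], [0.025, 0, -0.0028, -0.0034], [0.027, 0, -0.0028, -0.0034], [0.027, 0, -0.0028, -0.0034]])

```text
t: 3.0
tcp_pos: [0.5868, -0.1821, 0.0492]
tool_rot: [0.54, 0.458, -0.54, 0.456]
force: [-0.7, 1.1, 2.5]
finger_gap: -0.002
```

```bash
python3 - <<'E'
from h import *
from station import telemetry,optics
s=telemetry.sense(); d,a,T=rel(s,[0.6028,-0.0866,0.0495],[.1662,.9861]); print(s['tcp_pos'],d,a,s['force'])
im=optics.snapshot('scene')[:,:,::-1]
cv2.imwrite('pics/scene3.png',cv2.resize(im[200:300,130:330],None,fx=4,fy=4,interpolation=cv2.INTER_CUBIC))
E
```

```text
[ 0.586792   -0.18211682  0.04917889] [-1.34010556e-04 -9.74812027e-05 -9.68493356e-02] -7.633868152723267e-05 [-0.7186885   1.08914067  2.50115148]
```

View pics/scene3.png

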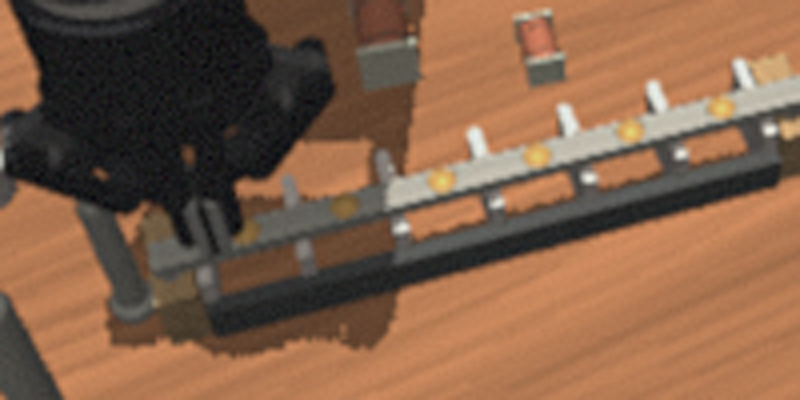

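step_arm(commands=[[0, 0, -0.003, 0], [0, 0, -0.006, 0], [0, 0, -0.009, 0], [0, 0, -0.011, 0], [0, 0, -0.013, 0], [0, 0, -0.013, 0]])

```text
t: 3.55
tcp_pos: [0.5898, -0.1694, 0.0499]
tool_rot: [0.54, 0.457, -0.54, 0.456]
force: [0.5, -2.4, 3.7]
finger_gap: 0.001
```

step_arm(commands=[[0, 0, -0.006, 0], [0, -0.001, -0.012, 0], [0, -0.001, -0.018, 0], [0, -0.001, -0.024, 0], [0, -0.001, -0.03, 0], [0, -0.001, -0.036, 0], [0, -0.001, -0.042, 0], [0, -0.001, -0.042, 0]])

```text
t: 4.22
tcp_pos: [0.596, -0.1263, 0.0501]
tool_rot: [0.54, 0.457, -0.539, 0.456]
force: [0.1, 0.6, 4.0]
finger_gap: -0.001
```

```bash
python3 - <<'E'
from h import *
from station import telemetry,optics
s=telemetry.sense(); d,a,T=rel(s,[0.6028,-0.0866,0.0495],[.1662,.9861]); print(s['tcp_pos'],d,a,s['force'])
im=optics.snapshot('scene')[:,:,::-1]
cv2.imwrite('pics/scene4.png',cv2.resize(im[200:300,130:330],None,fx=4,fy=4,interpolation=cv2.INTER_CUBIC))
E
```

```text
[ 0.59598694 -0.12631849  0.05005263] [ 0.00063037  0.00016511 -0.0402971 ] 0.001190183029829317 [0.14554754 0.59143379 4.00759573]
```

View pics/scene4.png

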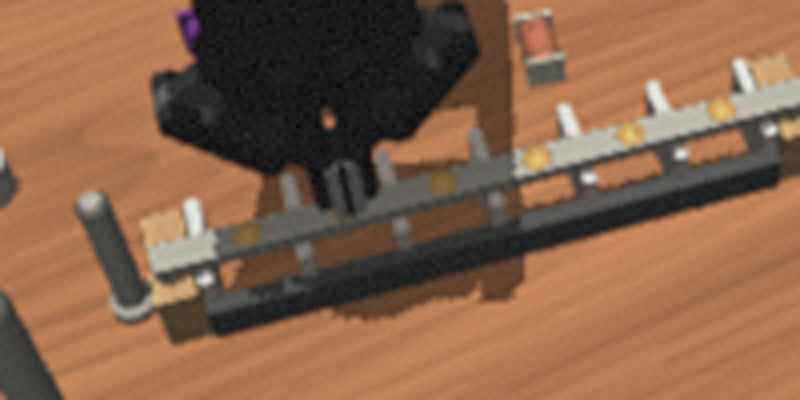

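On the second stud (image 345,210 covered). On to the third, stopping there.

step_arm(commands=[[0, 0, -0.006, 0], [0, 0, -0.012, 0], [0, 0, -0.018, 0], [0, 0, -0.024, 0], [0, 0, -0.03, 0], [0, 0, -0.036, 0], [0, 0, -0.04, 0], [0, 0, -0.04, 0]])

```text
t: 4.93
tcp_pos: [0.6027, -0.0858, 0.0502]
tool_rot: [0.54, 0.458, -0.539, 0.456]
force: [-0.1, 0.0, 3.6]
finger_gap: -0.004
```

```bash
python3 - <<'E'
from h import *
from station import telemetry,optics
s=telemetry.sense(); d,a,T=rel(s,[0.6028,-0.0866,0.0495],[.1662,.9861]); print(s['tcp_pos'],d,a,s['force'])
im=optics.snapshot('scene')[:,:,::-1]
cv2.imwrite('pics/scene5.png',cv2.resize(im[200:300,130:330],None,fx=4,fy=4,interpolation=cv2.INTER_CUBIC))
E
```

```text
[ 0.6027433  -0.08580631  0.05021742] [0.00071505 0.00018675 0.00077568] 0.0013712684780564643 [-0.10898081  0.02283881  3.59604107]
```

View pics/scene5.png

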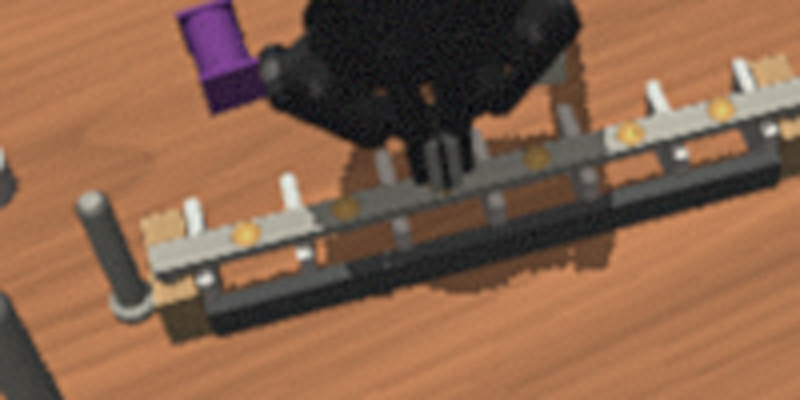

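step_arm(commands=[[-0.01, 0, 0, 0], [-0.03, 0, 0, 0], [-0.06, 0, 0, 0], [-0.06, -0.04, 0, 0], [-0.06, -0.08, 0, 0], [-0.06, -0.11, 0, 0], [-0.06, -0.115, 0, 0], [-0.06, -0.115, 0, 0]], jaw=0.052)

```text
t: 5.65
tcp_pos: [0.486, -0.0657, 0.1103]
tool_rot: [0.54, 0.459, -0.54, 0.454]
force: [-0.2, -0.7, -0.1]
finger_gap: 0.609
```

step_arm(commands=[[0, 0, 0, 0]])

```text
t: 5.73
tcp_pos: [0.4874, -0.0662, 0.1108]
tool_rot: [0.541, 0.458, -0.539, 0.455]
force: [0.6, -0.8, 0.3]
finger_gap: 0.613
```

```bash
python3 - <<'E'
from h import *
from station import telemetry,optics
s=telemetry.sense(); o=np.array([.5945,-.0639]);xd=np.array([.9861,-.1662]);yd=np.array([.1662,.9861])
g=o-.1087*xd-.0215*yd
d,a,T=rel(s,[*g,0.007],yd); print(s['t'],s['tcp_pos'],g,d,a,s['force'],s['finger_gap'])
for n in ['scene','wrist']:
    im=optics.snapshot(n)[:,:,::-1]
    if n=='scene': im=cv2.resize(im[170:320,130:380],None,fx=3,fy=3,interpolation=cv2.INTER_CUBIC)
    cv2.imwrite(f'pics/{n}6.png',im)
E
```

```text
5.7333 [ 0.48737256 -0.06617054  0.11078847] [ 0.48373763 -0.06703521] [ 0.10378634 -0.00325407  0.00195306] -0.00038643176291053294 [ 0.62246822 -0.78216843  0.29174962] 0.6126469527654854
```

View pics/scene6.png

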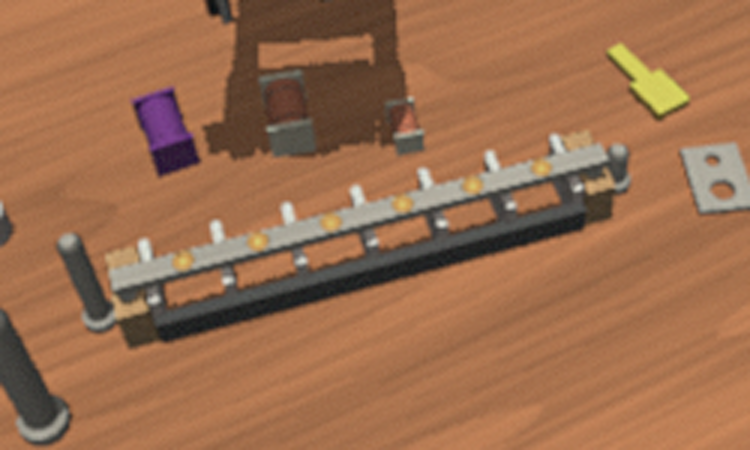

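View pics/wrist6.png

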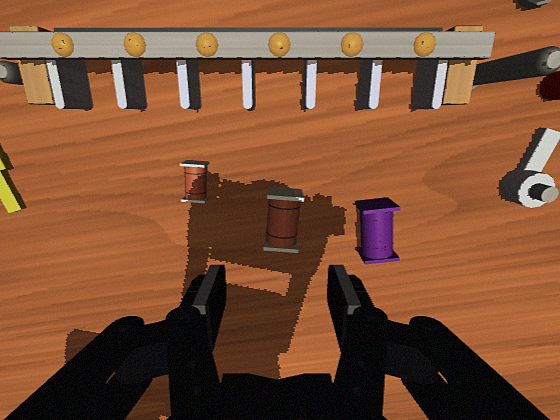

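```bash
python3 - <<'E'
from h import *
from station import optics
w=optics.camera_params('wrist')
Q=np.array([ray(w,*q,.028)[:2] for q in [(269,198),(303.5,200),(299,251.5),(263.5,249)]]);ctr=Q.mean(0)
ax=(Q[0]+Q[1]-Q[2]-Q[3])/2
S=[(134,45),(207,45),(279.5,45),(352,45),(425,45)]
P=np.array([ray(w,*q,.0545)[:2] for q in S]);print(P.round(4).tolist())
print(ctr,np.linalg.norm(ax),np.arctan2(ax[1],ax[0]))
xd=np.array([.9861,-.1662]);yd=np.array([.1662,.9861]); d=ctr-P[2]; print('coil rel stud_d along x,y rack',d@xd+.012,d@yd-.021)
E
```

```text
[[0.6174, -0.0046], [0.6104, -0.0458], [0.6035, -0.0866], [0.5966, -0.1272], [0.5897, -0.1681]]
[ 0.48496728 -0.07042728] 0.042515721583478494 -0.2501130677230404
coil rel stud_d along x,y rack -0.10753834198981972 -0.024792561959711704
```

step_arm(commands=[[0.02, -0.003, 0.002, 0], [0.045, -0.003, 0.002, 0], [0.07, -0.003, 0.002, 0], [0.085, -0.003, 0.002, 0], [0.095, -0.003, 0.002, 0], [0.101, -0.003, 0.002, 0], [0.103, -0.003, 0.002, 0], [0.103, -0.003, 0.002, 0]])

```text
t: 6.5
tcp_pos: [0.4845, -0.0672, 0.0073]
tool_rot: [0.541, 0.458, -0.539, 0.455]
force: [0.4, 0.8, -0.2]
finger_gap: 0.604
```

step_arm(commands=[[0, 0, 0, 0], [0, 0, 0, 0], [0, 0, 0, 0], [0, 0, 0, 0]], jaw=0.036, grip_force=20)

```text
t: 6.83
tcp_pos: [0.4849, -0.0673, 0.008]
tool_rot: [0.541, 0.458, -0.539, 0.455]
force: [0.8, -0.9, 0.1]
finger_gap: 0.425
```

```bash
python3 - <<'E'
from h import *
from station import telemetry,optics
s=telemetry.sense(); o=np.array([.5945,-.0639]);xd=np.array([.9861,-.1662]);yd=np.array([.1662,.9861])
e=s['tcp_pos'][:2]-o; print(s['t'],s['tcp_pos'],'rack',e@xd,e@yd,s['force'],s['finger_gap']*.0854)
im=optics.snapshot('scene')[:,:,::-1]
cv2.imwrite('pics/scene7.png',cv2.resize(im[170:270,150:310],None,fx=5,fy=5,interpolation=cv2.INTER_CUBIC))
im=optics.snapshot('wrist')[:,:,::-1]; cv2.imwrite('pics/wrist7.png',im)
E
```

```text
6.8333 [ 0.48491015 -0.06731894  0.00800508] rack -0.10749832152596009 -0.021585253138371143 [ 0.75901176 -0.86185216  0.11271574] 0.03630097242379988
```

View pics/scene7.png

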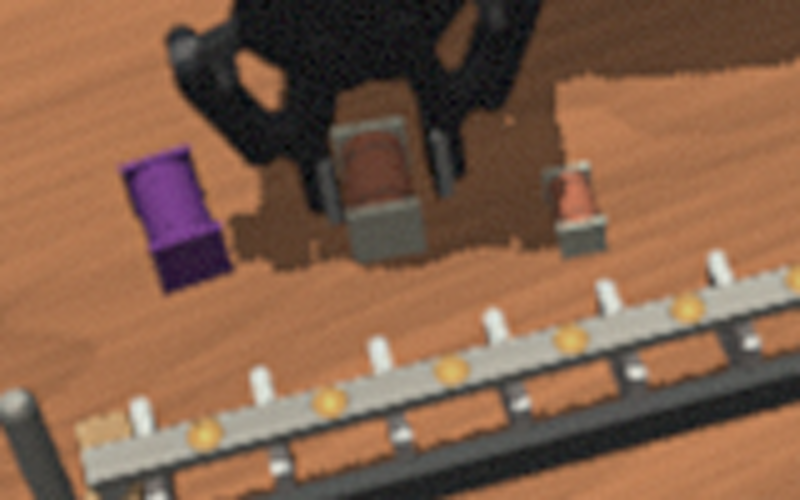

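View pics/wrist7.png

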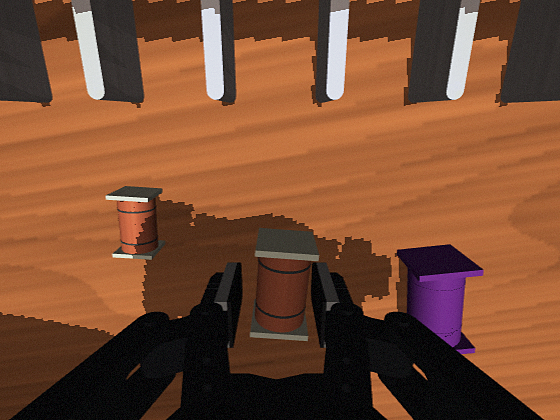

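step_arm(commands=[[0, 0, 0, 0], [0, 0, 0, 0], [0, 0, 0, 0], [0, 0, 0, 0]], jaw=0.0265)

```text
t: 7.27
tcp_pos: [0.485, -0.0675, 0.0079]
tool_rot: [0.541, 0.458, -0.539, 0.455]
force: [-0.2, -1.6, 2.0]
finger_gap: 0.305
```

step_arm(commands=[[0, 0, 0, 0], [0, 0, 0, 0], [0, 0, 0, 0], [0, 0, 0, 0]], jaw=0.042)

```text
t: 7.6
tcp_pos: [0.4848, -0.0674, 0.0078]
tool_rot: [0.541, 0.458, -0.539, 0.455]
force: [-0.4, 0.2, -0.5]
finger_gap: 0.491
```

```bash
python3 - <<'E'
from h import *
from station import telemetry,optics
s=telemetry.sense(); o=np.array([.5945,-.0639]);xd=np.array([.9861,-.1662]);yd=np.array([.1662,.9861])
e=s['tcp_pos'][:2]-o; print(s['t'],s['tcp_pos'],'rack',e@xd,e@yd,s['force'],s['finger_gap']*.0854)
im=optics.snapshot('wrist')[:,:,::-1]; cv2.imwrite('pics/wrist8.png',im)
E
```

```text
7.6 [ 0.4848086  -0.06735082  0.0078201 ] rack -0.10759316115927457 -0.021633562434012567 [-0.39452431  0.20994171 -0.52023351] 0.041917963802461676
```

View pics/wrist8.png

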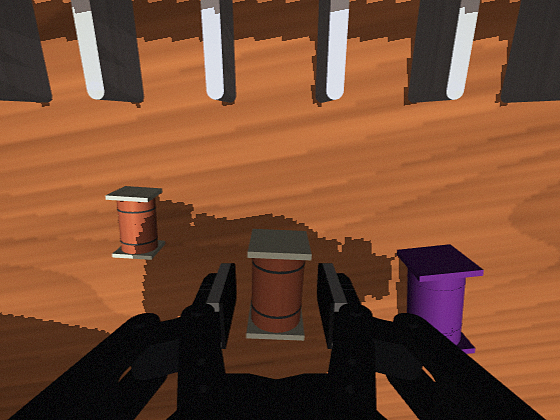

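step_arm(commands=[[-0.025, 0, 0, 0], [-0.055, 0, 0, 0], [-0.06, -0.02, 0, 0], [-0.06, -0.04, 0, 0], [-0.06, -0.052, 0, 0], [-0.04, -0.052, 0, 0], [-0.015, -0.052, 0, 0], [0, -0.052, 0, 0]], jaw=0.042)

```text
t: 8.32
tcp_pos: [0.4333, -0.0587, 0.007]
tool_rot: [0.541, 0.458, -0.539, 0.455]
force: [-0.1, 0.1, 0.1]
finger_gap: 0.492
```

step_arm(commands=[[0, 0, 0, 0], [0, 0, 0, 0], [0, 0, 0, 0]], jaw=0)

```text
t: 8.57
tcp_pos: [0.4335, -0.0587, 0.0073]
tool_rot: [0.541, 0.458, -0.539, 0.455]
force: [-0.2, -0.5, -0.1]
finger_gap: 0.071
```

```bash
python3 - <<'E'
from h import *
from station import telemetry,optics
s=telemetry.sense(); o=np.array([.5945,-.0639]);xd=np.array([.9861,-.1662]);yd=np.array([.1662,.9861])
e=s['tcp_pos'][:2]-o; print(s['t'],s['tcp_pos'],'rack',e@xd,e@yd,s['force'],s['finger_gap']*.0854)
g=o-.065*xd-.021*yd; print(rel(s,[*g,.008],yd)[:2])
im=optics.snapshot('wrist')[:,:,::-1]; cv2.imwrite('pics/wrist9.png',im)
E
```

```text
8.5667 [ 0.43346852 -0.05867878  0.00731301] rack -0.15966090527467272 -0.021614786107430704 [-0.200803   -0.53312228 -0.06259552] 0.006082354194616014
(array([-0.00078436,  0.09465835, -0.00062142]), np.float64(-3.629641531421868e-05))
```

View pics/wrist9.png

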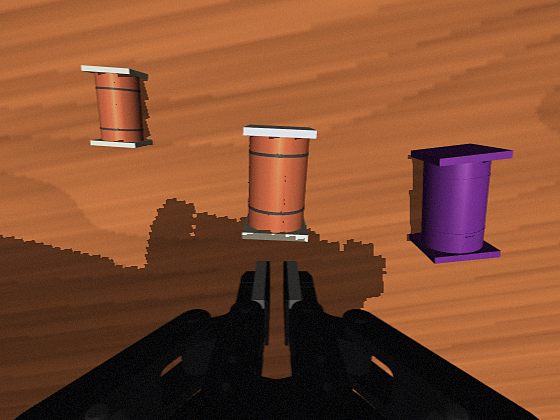

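step_arm(commands=[[0, 0.006, 0, 0], [0, 0.013, 0, 0], [0, 0.019, 0, 0], [0, 0.025, 0, 0], [0, 0.031, 0, 0], [0, 0.037, 0, 0], [0, 0.043, 0, 0], [0, 0.045, 0, 0]], jaw=0.01)

```text
t: 9.28
tcp_pos: [0.4799, -0.0668, 0.0077]
tool_rot: [0.541, 0.457, -0.538, 0.456]
force: [-0.5, 0.4, 0.2]
finger_gap: 0.118
```

step_arm(commands=[[0, 0.006, 0, 0], [0, 0.012, 0, 0], [0, 0.018, 0, 0], [0, 0.023, 0, 0], [0, 0.026, 0, 0], [0, 0.026, 0, 0]])

```text
t: 9.78
tcp_pos: [0.507, -0.0716, 0.0078]
tool_rot: [0.542, 0.456, -0.538, 0.457]
force: [-0.3, -0.8, -0.0]
finger_gap: 0.118
```

```bash
python3 - <<'E'
from h import *
from station import telemetry,optics
s=telemetry.sense(); o=np.array([.5945,-.0639]);xd=np.array([.9861,-.1662]);yd=np.array([.1662,.9861])
e=s['tcp_pos'][:2]-o; print(s['t'],s['tcp_pos'],'rack',e@xd,e@yd,s['force'],s['finger_gap']*.0854)
im=optics.snapshot('wrist')[:,:,::-1]; cv2.imwrite('pics/wrist10.png',im)
E
```

```text
9.7833 [ 0.50703709 -0.07155892  0.00776811] rack -0.08497425825476104 -0.022088797300778406 [-0.25004833 -0.80855678 -0.0089775 ] 0.010047522567010688
```

View pics/wrist10.png

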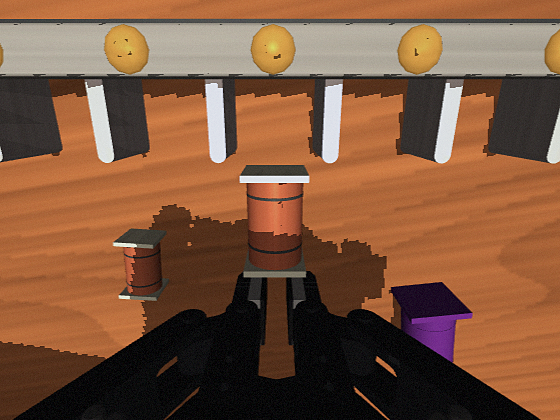

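step_arm(commands=[[0, 0.006, 0, 0], [0, 0.012, 0, 0], [0, 0.018, 0, 0], [0, 0.024, 0, 0], [0, 0.03, 0, 0], [0, 0.035, 0, 0], [0, 0.038, 0, 0], [0, 0.038, 0, 0]])

```text
t: 10.5
tcp_pos: [0.5451, -0.078, 0.0079]
tool_rot: [0.542, 0.456, -0.538, 0.457]
force: [0.0, -0.6, -0.4]
finger_gap: 0.12
```

```bash
python3 - <<'E'
from h import *
from station import telemetry,optics
s=telemetry.sense(); o=np.array([.5945,-.0639]);xd=np.array([.9861,-.1662]);yd=np.array([.1662,.9861])
e=s['tcp_pos'][:2]-o; print(s['t'],s['tcp_pos'],'rack',e@xd,e@yd,s['force'],s['finger_gap']*.0854)
im=optics.snapshot('wrist')[:,:,::-1]; cv2.imwrite('pics/wrist11.png',im)
E
```

```text
10.5 [ 0.54506202 -0.07798798  0.00792977] rack -0.04640937280992923 -0.0221087498907645 [ 0.03248203 -0.58522734 -0.40023648] 0.010283380562476198
```

View pics/wrist11.png

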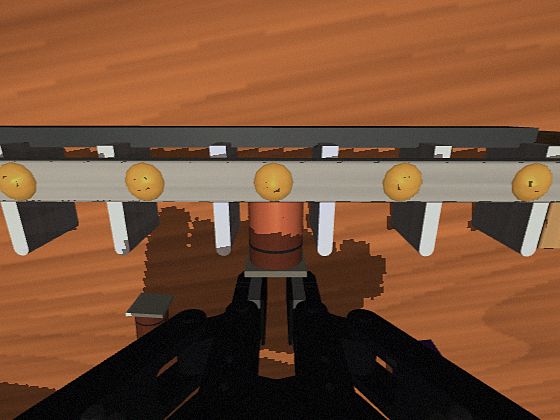

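step_arm(commands=[[0, 0.002, 0, 0], [0, 0.004, 0, 0], [0, 0.006, 0, 0], [0, 0.008, 0, 0], [0, 0.009, 0, 0], [0, 0.009, 0, 0]])

```text
t: 11.05
tcp_pos: [0.5538, -0.0795, 0.008]
tool_rot: [0.542, 0.456, -0.538, 0.457]
force: [-0.6, -0.5, -0.3]
finger_gap: 0.115
```

step_arm(commands=[[0, 0.001, 0, 0], [0, 0.002, 0, 0], [0, 0.003, 0, 0], [0, 0.003, 0, 0]])

```text
t: 11.38
tcp_pos: [0.5557, -0.0797, 0.008]
tool_rot: [0.541, 0.457, -0.538, 0.457]
force: [-3.5, -0.3, 2.0]
finger_gap: 0.114
```

step_arm(commands=[[0, 0.001, 0, 0], [0, 0.002, 0, 0], [0, 0.003, 0, 0], [0, 0.003, 0, 0]])

```text
t: 11.72
tcp_pos: [0.5556, -0.0796, 0.0079]
tool_rot: [0.54, 0.459, -0.54, 0.455]
force: [-7.6, -0.8, 6.6]
finger_gap: 0.116
```

```bash
python3 - <<'E'
from h import *
from station import telemetry,optics
s=telemetry.sense(); o=np.array([.5945,-.0639]);xd=np.array([.9861,-.1662]);yd=np.array([.1662,.9861])
e=s['tcp_pos'][:2]-o; print(s['t'],s['tcp_pos'],'rack',e@xd,e@yd,s['force'],s['finger_gap']*.0854)
im=optics.snapshot('wrist')[:,:,::-1]; cv2.imwrite('pics/wrist12.png',im)
E
```

```text
11.7167 [ 0.55563323 -0.07956977  0.0079475 ] rack -0.035722206833110795 -0.021911613939115095 [-7.55314357 -0.77503523  6.58405711] 0.009893413588458858
```

View pics/wrist12.png

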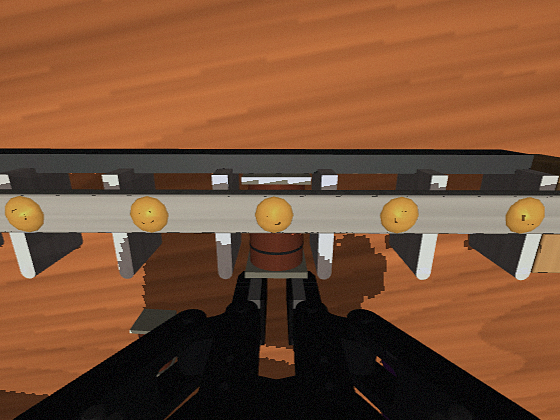

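step_arm(commands=[[0, -0.004, 0, 0], [0, -0.015, 0, 0], [0, -0.03, 0, 0], [-0.02, -0.045, 0, 0], [-0.05, -0.05, 0, 0], [-0.08, -0.05, 0, 0], [-0.1, -0.05, 0, 0], [-0.1, -0.05, 0, 0]])

```text
t: 12.43
tcp_pos: [0.5108, -0.0731, 0.1123]
tool_rot: [0.542, 0.455, -0.537, 0.459]
force: [0.1, 0.2, 0.9]
finger_gap: 0.115
```

step_arm(commands=[[0, 0, 0, 0], [0, 0, 0, 0]])

```text
t: 12.6
tcp_pos: [0.5121, -0.0735, 0.1126]
tool_rot: [0.543, 0.454, -0.537, 0.46]
force: [0.4, 0.2, -0.3]
finger_gap: 0.117
```

```bash
python3 - <<'E'
from h import *
from station import telemetry,optics
s=telemetry.sense(); print(s['t'],s['tcp_pos'],s['force'])
w=optics.camera_params('wrist');im=optics.snapshot('wrist')[:,:,::-1]; cv2.imwrite('pics/wrist13.png',im)
im=optics.snapshot('scene')[:,:,::-1]; cv2.imwrite('pics/scene13.png',cv2.resize(im[180:330,100:400],None,fx=2.6,fy=2.6,interpolation=cv2.INTER_CUBIC))
E
```

```text
12.6 [ 0.51209765 -0.07348942  0.11260432] [ 0.42679319  0.17266252 -0.33080841]
```

View pics/wrist13.png

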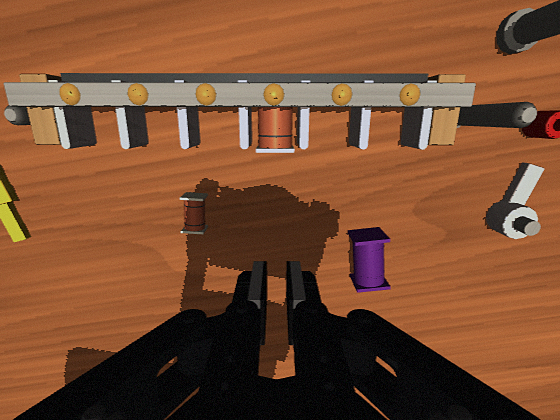

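View pics/scene13.png

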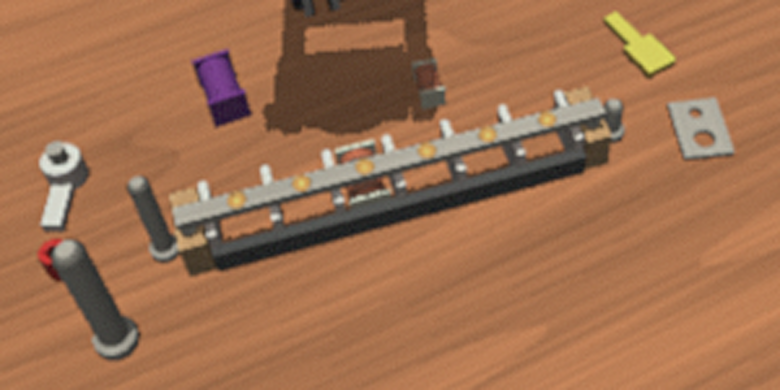

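```bash
python3 - <<'E'
from h import *
from station import telemetry,optics,manip
w=optics.camera_params('wrist'); xd=np.array([.9861,-.1662]);yd=np.array([.1662,.9861])
d=ray(w,274,94,.0545)[:2]; L=ray(w,256.5,152,.028)[:2]; Rr=ray(w,295,152,.028)[:2]; c=(L+Rr)/2-d
print('outer end rack x',c@xd+.012,'y',c@yd-.021,'edge skew',np.arctan2((L-Rr)@xd,(L-Rr)@yd))
print(telemetry.sense()['qd'].round(4)); manip.sign_off()
E
```

```text
outer end rack x -0.02542818723198854 y -0.021945644712428245 edge skew -0.0013225254639797428
[0.0018 0.0094 0.0077 0.0015 0.008  0.0013]
the job is handed in; nothing more can be done
```

The coil is in the third gap from the tall post, fully home against the back stop, and I handed the job in at about 12.7 s. `sign_off` gives no verdict, so the checks below are my own.

**Choices:** I pushed the larger copper coil, not the small copper one or the purple one. Both tall-post candidates stand at the rack's -y end, so the count ran from there, with the smaller post as the marker.

**Counting by feel:** I slid the shut fingertip along the rail over the first, second and third studs and stopped on the third. The vertical force was 3.7, 4.0 and 3.6 N in turn. I then lifted straight off, so no stud beyond the third was touched.

**The push:** I closed the fingers lightly on the coil where it lay, to line it up with the gap, and let go without lifting it. I then pushed it in from behind until it stopped with about 7.6 N along the push.

**Last checks:**

| Check | Measured | Fully home |
|---|---|---|
| Outer end, rack x | -25.4 mm | -26 mm |
| Coil centre, rack y | -21.9 mm | -21 mm |
| Skew to the rack | about 0.001 rad | 0 |

- **Rail and bystanders:** in the last pictures the rail had sprung back and the bystander parts were where they started. I judged both by eye.
- **Camera disagreement:** the overhead and wrist cameras placed the rack about 2 mm apart, and both read the stud spacing about 0.8% short. I averaged the two positions. No check failed.

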